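Stack a chocolate showpiece square in a corner nest

ROBOT

A 7-joint arm with a two-finger parallel gripper is mounted at the origin on the work surface. World frame = base frame: x ahead of the robot, y to its left, z up, the work surface at z = 0. Lengths are in m, angles in rad, forces in N, time in s.
With the tool pointing down it reaches from about 0.375 to 0.925 m from the base axis. Payload 3.1 kg.
Tool frame: the origin (TCP) lies at the very end of the fingers, on their centre line; the grasp point (between the pads) lies 19 mm behind it; z points along the fingers, y is the line along which they close (so a half turn about z gives the same grasp; the last joint's range is limited). The gripper opens to 85 mm and grips with 20 to 120 N. Pads are 22 mm wide; open, the fingers measure 114 mm over their backs; the gripper's body (76 mm by 85 mm) begins 54 mm behind the grasp point. The pads swing forward as they close: fully open they stand 13 mm farther back than shut.
Start: joints at [-1.322, 0.383, 0.044, 1.598, -0.018, 1.161, -0.05], TCP at [0.221, 0.611, 0.231] pointing down, gripper open.
Joint ranges: [-2.61, 2.61], [-0.41, 2.15], [-1.48, 1.57], [0, 2.5], [-1.57, 4.71], [0.05, 1.97], [-2.85, 2.85]. Speed limits (rad/s): [2.79, 2.79, 3.14, 3.14, 3.14, 3.14, 3.14].

INTERFACE

Orientations are given as a rotation vector (axis times angle).
In Python, from station import * gives the robot as it stands.
- The arm moves only by the tool carry_out, never from a script. Its argument "rows" is a list that holds one entry, the list of rows, each a list of 7 numbers: the shift along the tool's x, y, z in m, then the turn, a rotation vector about the tool's x, y, z in degrees, then the opening, from 0 (shut) to 1 (fully open). In form: [[[x, y, z, wx, wy, wz, jaw], ...]]. A call has 1 to 12 rows; each row is the pose to reach, as a shift and turn from the pose commanded when the call began, along the tool's axes at that moment; what a row does not reach only later rows make up. A row lasts 1/12 s, in which the tool goes at most 41.7 mm and 7.16 degrees, less where a joint would pass 70% of its speed; a pose out of reach is approached as far as the arm can. A call with a gripper value outside its range is refused whole. The fingers move at their own pace and stop on an object; the grip force is fixed at half the most. Time passes only in rows, so rows that repeat a pose let the fingers close. It gives the time, the measured TCP pose, the force, the opening and the grip force at its end, in the units of the state.
- state(): the state, without advancing time (a new reading comes with each control period).
- snapshot(name): name is "scene" or "top"; returns a dict with "img" (420x560x3 uint8, red, green, blue), "camera_matrix" (3x3 intrinsics, pixels), "xyz" and "orientation" of the camera in the world. Camera axes: x right, y up, looking along -z (the intrinsics and any distortion apply to the point x, -y, -z); pixel columns grow to the right and rows downward; lengths in m; the calibration is good to about 2 mm. A picture is of the moment at which its call begins. There is no depth.
- finish_job(): hands the job in; it is judged then, once.
The state is a dict: "time_s": time; "joint_pos": joint angles; "joint_velocities": joint speeds; "joint_torque": joint torques, N m; "tool_pos": TCP position; "ee_rot": TCP orientation; "wrist_force": force on the tool from outside, world axes, zero at the start; "wrist_torque": the same for the moment, N m; "gripper_width": finger opening in m; "gripper_force": force on a finger pad.
Only numpy, scipy, OpenCV 4.12 (cv2) and the standard library are available. Lean on these libraries where they do the work, as an engineer would, in place of code of your own. Each camera call takes 0.05 s, during which the arm holds its last target. There are 200 camera calls.

TASK

Build the chocolate showpiece in the aluminium corner nest, one piece at a time: slide the dark chocolate plinth over the counter, without lifting it, until it sits flush and square against both walls of the nest, then lay the white frame on it and bring that flush and square against both walls too, and last set the daisy disc centred on the frame, daisy up. Chocolate cracks: nudge and set down gently, and leave the thermometer, the bowl and the dough scraper alone. At the end let go of everything.

Things in the scene. Friction and masses are not known exactly. Their poses are not given: they have to be found in the camera images.
- nest: L-shaped aluminium corner nest, fixed. Origin: inner corner where the walls meet, at counter height; z up. Inner wall faces are its planes x = 0 and y = 0; the pocket is the side x < 0, y < 0, its floor the bare counter. Walls 12 mm thick, 40 mm high, 100 mm long; a 4 mm thick foot runs along outside. A 96 mm piece that is home has its centre at x = y = -48 mm.
- plinth: dark chocolate plinth, plain square slab 96 x 96 x 30 mm, 0.2 to 0.4 kg, too wide to grip: push it over the counter (2 to 6 N to slide). Origin: centre of its underside; x and y square to its sides, z up. Starts on the counter off the open side of the nest, up to 0.3 rad out of square with it.
- frame: white chocolate frame 96 x 96 x 20 mm, about 0.1 kg, on one of the trays. Border bars 10 mm wide and a middle bar 16 mm wide along its x axis leave two windows right through, each 76 mm (x) by 30 mm (y): grip the middle bar from above with a finger in each window. Origin: centre of its underside; z up. Any side may face a wall.
- disc: dark chocolate disc, diameter 80 mm, 8 mm thick, about 60 g, with flat white petals on top and a yellow round button (diameter 18 mm, standing 16 mm above the disc) at its centre to grip it by. Lies on the other tray. Origin: centre of its underside; z up.
- tray_left: fixed flat aluminium tray 260 x 220 mm on the robot's left, top 6 mm above the counter. Origin: centre of its underside. Frame and disc start on the two trays, one on each.
- tray_right: the same on the robot's right.
- thermometer: bystander: black and orange pistol-shaped infrared thermometer lying on its side, about 130 mm, 45 mm high. Leave alone.
- bowl: bystander: white china bowl, 120 mm across, 55 mm high. Leave alone.
- scraper: bystander: dough scraper lying flat, steel blade with a black handle bar, 95 x 110 mm, 20 mm high. Leave alone.
Mind the look-alikes: they are no part of the job. Leave any red or turquoise look-alike of the frame alone.

How it is judged:
By the outcome, as a careful person would: the job done as asked, in the order asked, and still so for the second after the job is handed in, with the robot touching nothing.
It also fails if it takes over 72 s, if anything falls off the work surface, if the arm or the gripper's body presses on something with over 40 N, if the wrist force passes 120 N, or if a joint passes its speed limit or range.

## Working session

There is one attempt and no reset: what is moved stays moved. The work goes in short steps, Python scripts to look and compute and a tool call to move; the robot and the scene stay as the last step left them, time stands still between calls to the robot, and variables do not carry over. Pictures are saved under pics/ and viewed, at most 13 in all, crops included, and the job is handed in when it is done.

Besides the shell and the picture viewer there is one more tool, called after "Call:" as name(argument=value, ...) on one line, values as JSON. carry_out: Moves the arm, as the interface text tells. Its arguments: {"type":"object","properties":{"rows":{"type":"array"}},"required":["rows"]}

```bash
mkdir -p pics && ls
python3 - <<'E'
from station import *
import cv2
print(state())
for n in("scene","top"):
    s=snapshot(n);cv2.imwrite(f"pics/{n}0.png",s["img"][:,:,::-1]);print(n,s["camera_matrix"],s["xyz"],s["orientation"],[k for k in s])
E
```

```text
pics
{'time_s': 0.0, 'joint_pos': array([-1.3218332 ,  0.38383188,  0.04384223,  1.59958921, -0.01790002,
        1.16120576, -0.04987227]), 'joint_velocities': array([-0.00014085, -0.00034537, -0.00068382,  0.00103491,  0.00046996,
       -0.00062129, -0.00198091]), 'joint_torque': array([ 2.59228445e-04, -4.33460891e+01,  1.02487810e+00, -2.49511868e+01,
        1.06892185e-02,  1.11343875e-02,  9.64614841e-07]), 'tool_pos': array([0.22059359, 0.61041176, 0.22988226]), 'ee_rot': array([-0.54176093, -3.09420743,  0.00411991]), 'wrist_force': array([ 0.39722941, -0.1468152 , -0.23832694]), 'wrist_torque': array([ 0.03243321, -0.00510102, -0.01023255]), 'gripper_force': 0.0, 'gripper_width': 0.08559323729824489}
scene [[539.90656786   0.         269.18451174]
 [  0.         539.90656786 214.48375417]
 [  0.           0.           1.        ]] [ 1.14494874 -0.56453411  1.14291458] [0.62212837 0.26236606 0.80781944] ['img', 'camera_matrix', 'xyz', 'orientation']
top [[416.91693799   0.         280.99974062]
 [  0.         416.91693799 205.1638546 ]
 [  0.           0.           1.        ]] [0.3808003  0.04465382 1.22067814] [ 0.07810766 -0.10903482 -1.56756086] ['img', 'camera_matrix', 'xyz', 'orientation']
```

View pics/scene0.png

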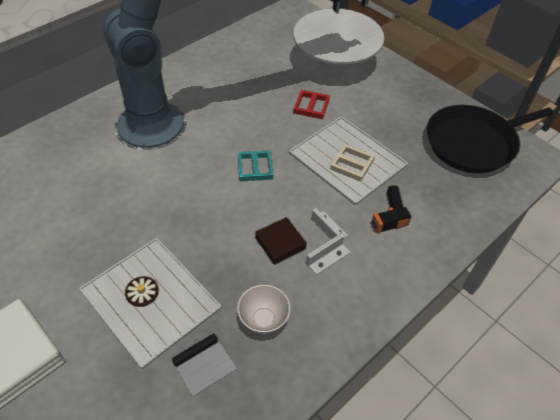

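View pics/top0.png

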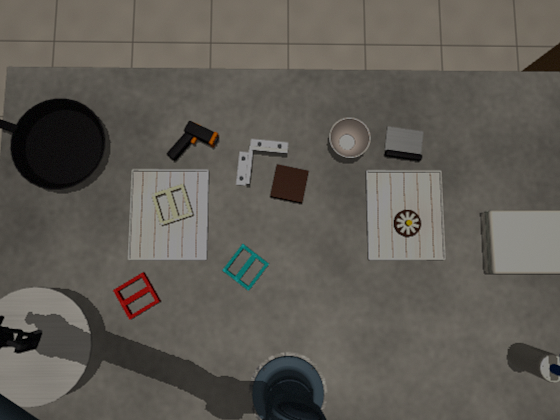

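The scene view shows the plinth at (281,240), the nest at (330,240), the frame on the left tray at (352,162) and the disc on the right tray at (142,291). In the top view these are the plinth (290,184), nest corner (252,148), frame (173,205) and disc (407,223), so the pocket opens towards the plinth. Next I'll measure them.

```bash
cat > h.py <<'E'
from station import *
import numpy as np, cv2
from scipy.spatial.transform import Rotation as R
def cast(s,px,z):
    px=np.atleast_2d(px).astype(float)
    d=np.c_[px,np.ones(len(px))]@np.linalg.inv(s["camera_matrix"]).T
    d=d*[1,-1,-1]@R.from_rotvec(s["orientation"]).as_matrix().T
    c=np.array(s["xyz"]);return (c+d*((z-c[2])/d[:,2])[:,None])[:,:2]
def proj(s,P):
    p=(np.atleast_2d(P)-s["xyz"])@R.from_rotvec(s["orientation"]).as_matrix()*[1,-1,-1]
    q=p@s["camera_matrix"].T;return q[:,:2]/q[:,2:]
def hsv(s):return cv2.cvtColor(s["img"],cv2.COLOR_RGB2HSV)
def blob(m,roi):
    x0,y0,x1,y1=roi;k=np.zeros_like(m);k[y0:y1,x0:x1]=m[y0:y1,x0:x1]
    c=max(cv2.findContours(k,cv2.RETR_EXTERNAL,cv2.CHAIN_APPROX_NONE)[0],key=cv2.contourArea)
    return c[:,0,:]
def rect(s,c,z):
    w=cast(s,c,z)*1000;return cv2.minAreaRect(w.astype(np.float32))
E
python3 - <<'E'
from h import *
t=snapshot("top");h=hsv(t)
for p in((290,184),(173,190),(173,205),(158,202),(244,165),(270,146),(300,160),(407,212),(398,223),(407,223)): print(p,h[p[1],p[0]])
c=t["img"][125:215,225:325]
f=t["img"][165:265,125:215]
a=cv2.resize(c,None,fx=5,fy=5,interpolation=cv2.INTER_CUBIC)[:,:,::-1]
s=snapshot("scene");b=cv2.resize(s["img"][195:285,245:365],None,fx=5,fy=5,interpolation=cv2.INTER_CUBIC)[:,:,::-1]
cv2.imwrite("pics/a.png",a);cv2.imwrite("pics/b.png",b)
m=cv2.inRange(h,(0,60,0),(20,255,110));print("plinth",rect(t,blob(m,(262,155,320,215)),.03))
m=cv2.inRange(h,(22,60,90),(40,255,255));print("frame",rect(t,blob(m,(130,170,207,258)),.026))
m=cv2.inRange(h,(0,60,0),(20,255,110));c=blob(m,(372,175,440,255));w=cast(t,c,.014)*1000;print("disc",cv2.minEnclosingCircle(w.astype(np.float32)))
E
```

```text
(290, 184) [ 10 141  49]
(173, 190) [24 79 81]
(173, 205) [ 30  49 146]
(158, 202) [18 33 78]
(244, 165) [  0   2 145]
(270, 146) [150   2 139]
(300, 160) [22 30 95]
(407, 212) [ 28  23 131]
(398, 223) [ 11 117  48]
(407, 223) [ 26 255 139]
plinth ((587.2373046875, -1.7505264282226562), (94.42561340332031, 98.04100799560547), 78.44281768798828)
frame ((509.0856018066406, 379.3493347167969), (0.0, 0.0), 0.0)
disc ((475.0638427734375, -347.0228271484375), 39.865264892578125)
```

View pics/a.png

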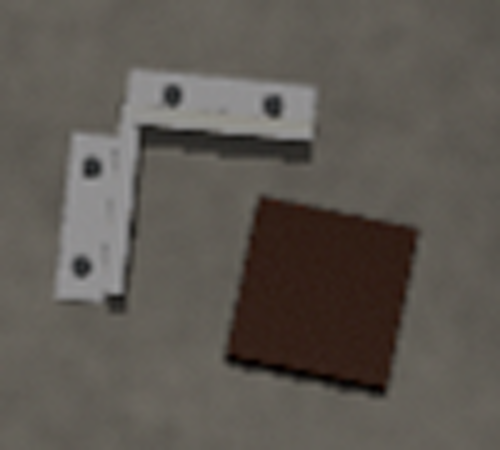

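View pics/b.png

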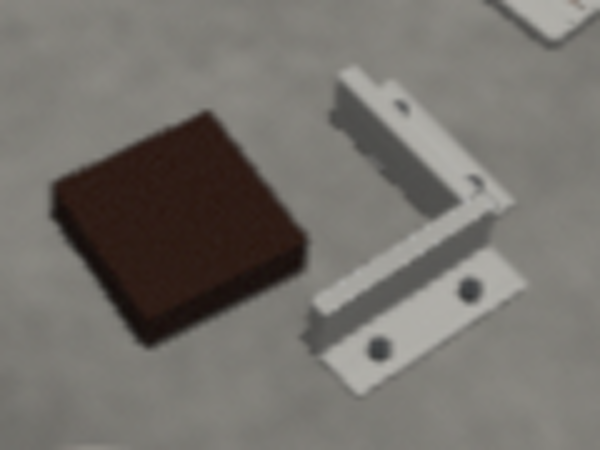

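The crops show the inner top edges clearly. In the top crop, the far wall runs (140,128)-(315,138) and the left wall runs (142,130)-(127,295). The plinth is rotated clockwise, and its near side face shows as a dark strip. I'll fit these edges.

```bash
cat >> h.py <<'E'
def cross(v,thr,rev=False):
    "subpixel index of the last sample above thr"
    i=np.where(v>thr)[0][-1];return i+(v[i]-thr)/(v[i]-v[i+1])
def line(P):
    vx,vy,x,y=cv2.fitLine(P.astype(np.float32),cv2.DIST_HUBER,0,.01,.01).ravel();return np.array([x,y]),np.array([vx,vy])
def goal(xyz,ydir_deg):
    "tool-axes shift (m) and turn about tool z (deg) to TCP xyz, tool down, tool y along world angle (mod 180)"
    s=state();r=R.from_rotvec(s["ee_rot"]);best=None
    for a in (ydir_deg,ydir_deg+180):
        a=np.radians(a);y=np.array([np.cos(a),np.sin(a),0]);z=np.array([0,0,-1.]);g=R.from_matrix(np.c_[np.cross(y,z),y,z])
        w=(r.inv()*g).as_rotvec(degrees=True)
        if best is None or np.linalg.norm(w)<np.linalg.norm(best):best=w
    d=r.inv().apply(np.array(xyz)-s["tool_pos"])
    print("shift",d.round(4),"turn",best.round(2))
E
python3 - <<'E'
from h import *
t=snapshot("top");h=hsv(t);g=cv2.cvtColor(t["img"],cv2.COLOR_RGB2GRAY).astype(float)
# +x wall: columns, going down
A=np.array([[c,140+cross(g[140:165,c],100)] for c in range(257,285)])
B=np.array([[235+cross(g[r,235:258],115),r] for r in range(156,182)])
pa,da=line(cast(t,A,.04));pb,db=line(cast(t,B,.04))
print("angles",np.degrees(np.arctan2(da[1],da[0])),np.degrees(np.arctan2(db[1],db[0])))
k=np.linalg.solve(np.c_[da,-db],pb-pa);print("corner",pa+k[0]*da,"rows",A[::9],B[::8])
m=cv2.inRange(h,(0,60,32),(20,255,110));c=blob(m,(262,155,320,215));print("plinth",rect(t,c,.03))
m=cv2.inRange(h,(23,38,75),(40,255,255));m=cv2.morphologyEx(m,cv2.MORPH_CLOSE,np.ones((3,3)))
c=blob(m,(140,175,202,235));print("frame",rect(t,c,.026),cv2.boundingRect(c))
inn=[cv2.minAreaRect((cast(t,q[:,0,:],.026)*1000).astype(np.float32)) for q in cv2.findContours(m[175:235,140:202],cv2.RETR_CCOMP,cv2.CHAIN_APPROX_NONE,offset=(140,175))[0] if 40<cv2.contourArea(q)<600];print(inn)
m=cv2.inRange(h,(20,180,90),(35,255,255));c=blob(m,(390,205,425,240));print("button",cast(t,c.mean(0),.030),len(c))
E
```

```text
Traceback (most recent call last):
  File "h.py", line 21, in cross
    i=np.where(v>thr)[0][-1];return i+(v[i]-thr)/(v[i]-v[i+1])
                                                       ~^^^^^
IndexError: index 25 is out of bounds for axis 0 with size 25
```

```bash
python3 - <<'E'
s=open('h.py').read()
s=s.replace('i=np.where(v>thr)[0][-1];return','i=np.where(v<thr)[0][0]-1;return').replace("last sample above","first drop below")
open('h.py','w').write(s)
E
python3 - <<'E'
from h import *
t=snapshot("top");h=hsv(t);g=cv2.cvtColor(t["img"],cv2.COLOR_RGB2GRAY).astype(float)
A=np.array([[c,147+cross(g[147:165,c],100)] for c in range(257,285)])
B=np.array([[246+cross(g[r,246:262],118),r] for r in range(156,182)])
pa,da=line(cast(t,A,.04));pb,db=line(cast(t,B,.04))
print("angles",np.degrees(np.arctan2(da[1],da[0])),np.degrees(np.arctan2(db[1],db[0])))
k=np.linalg.solve(np.c_[da,-db],pb-pa);print("corner",pa+k[0]*da,"rows",A[::9],B[::8])
m=cv2.inRange(h,(0,60,32),(20,255,110));c=blob(m,(262,155,320,215));print("plinth",rect(t,c,.03))
m=cv2.inRange(h,(23,38,75),(40,255,255));m=cv2.morphologyEx(m,cv2.MORPH_CLOSE,np.ones((3,3)))
c=blob(m,(140,175,202,235));print("frame",rect(t,c,.026),cv2.boundingRect(c))
inn=[cv2.minAreaRect((cast(t,q[:,0,:],.026)*1000).astype(np.float32)) for q in cv2.findContours(m[175:235,140:202],cv2.RETR_CCOMP,cv2.CHAIN_APPROX_NONE,offset=(140,175))[0] if 40<cv2.contourArea(q)<600];print(inn)
m=cv2.inRange(h,(20,180,90),(35,255,255));c=blob(m,(390,205,425,240));print("button",cast(t,c.mean(0),.030),len(c))
cv2.imwrite("pics/m.png",m)
goal((.50,0.0,.15),87); print(R.from_rotvec(state()["ee_rot"]).as_matrix().round(3))
E
```

```text
angles 85.05058 -5.565745
corner [0.6845996  0.10484788] rows [[257.         149.71428571]
 [266.         150.42028986]
 [275.         151.29069767]
 [284.         152.28888889]] [[251.6097561  156.        ]
 [250.74358974 164.        ]
 [249.75       172.        ]
 [248.76315789 180.        ]]
plinth ((588.6134033203125, -1.9443283081054688), (94.5972671508789, 95.26693725585938), 78.44281768798828)
frame ((526.8809204101562, 335.3298034667969), (96.86122131347656, 96.87934112548828), 18.82496452331543) (152, 184, 40, 41)
[((519.0485229492188, 356.8614807128906), (80.92898559570312, 35.69617462158203), 17.611461639404297), ((533.2708129882812, 313.64697265625), (80.31245422363281, 36.89019012451172), 18.84503746032715)]
button [[ 0.47500695 -0.34634682]] 14
shift [-0.4702 -0.4797  0.0812] turn [-5.000e-02 -1.000e-02 -1.687e+01]
[[-0.94   0.34  -0.   ]
 [ 0.34   0.94  -0.001]
 [-0.    -0.001 -1.   ]]
```

```bash
cat >> h.py <<'E'
YAW=-5.2;C=np.array([.6846,.1048]);a=np.radians(YAW);XN=np.array([np.cos(a),np.sin(a)]);YN=np.array([-np.sin(a),np.cos(a)])
def ngoal(x,y,z,d): goal([*(C+x*XN+y*YN),z],d+YAW)   # nest coordinates, d=0: tool y along nest x
def rep():
    s=state();d=s["tool_pos"][:2]-C;f=s["wrist_force"]
    print("t",round(s["time_s"],2),"nest",(d@XN).round(4),(d@YN).round(4),s["tool_pos"][2].round(4),"F",(f[:2]@XN).round(2),(f[:2]@YN).round(2),f[2].round(2),"w",round(s["gripper_width"],4),"gf",round(s["gripper_force"],1))
E
python3 -c "
from h import *
ngoal(-.086,-.195,.12,0)"
```

```text
shift [-0.5744 -0.5288  0.1113] turn [-4.000e-02  4.000e-02  7.533e+01]
```

Call:
carry_out(rows=[[[-0.574, -0.529, 0.111, 0, 0, 75.3, 0.65], [-0.574, -0.529, 0.111, 0, 0, 75.3, 0.65], [-0.574, -0.529, 0.111, 0, 0, 75.3, 0.65], [-0.574, -0.529, 0.111, 0, 0, 75.3, 0.65], [-0.574, -0.529, 0.111, 0, 0, 75.3, 0.65], [-0.574, -0.529, 0.111, 0, 0, 75.3, 0.65], [-0.574, -0.529, 0.111, 0, 0, 75.3, 0.65], [-0.574, -0.529, 0.111, 0, 0, 75.3, 0.65], [-0.574, -0.529, 0.111, 0, 0, 75.3, 0.65], [-0.574, -0.529, 0.111, 0, 0, 75.3, 0.65], [-0.574, -0.529, 0.111, 0, 0, 75.3, 0.65], [-0.574, -0.529, 0.111, 0, 0, 75.3, 0.65]]])

```text
time_s: 1.3
tool_pos: [0.4498, 0.1704, 0.161]
ee_rot: [-2.321, -2.117, -0.002]
wrist_force: [0.4, 0.4, 0.6]
gripper_width: 0.0558
gripper_force: 0.0
```

```bash
python3 -c "
from h import *
rep();ngoal(-.086,-.195,.12,0)"
```

```text
t 1.3 nest -0.2397 0.0441 0.161 F 0.34 0.43 0.57 w 0.0558 gf 0.0
shift [-0.2389  0.154   0.0409] turn [ 0.04 -0.06 -0.08]
```

Call:
carry_out(rows=[[[-0.239, 0.154, 0.04, 0, 0, 0, 0.65], [-0.239, 0.154, 0.04, 0, 0, 0, 0.65], [-0.239, 0.154, 0.04, 0, 0, 0, 0.65], [-0.239, 0.154, 0.04, 0, 0, 0, 0.65], [-0.239, 0.154, 0.04, 0, 0, 0, 0.65], [-0.239, 0.154, 0.04, 0, 0, 0, 0.65], [-0.239, 0.154, 0.04, 0, 0, 0, 0.65], [-0.239, 0.154, 0.04, 0, 0, 0, 0.65], [-0.239, 0.154, 0.08, 0, 0, 0, 0.65], [-0.239, 0.154, 0.12, 0, 0, 0, 0.65], [-0.239, 0.154, 0.15, 0, 0, 0, 0.65], [-0.239, 0.154, 0.15, 0, 0, 0, 0.65]]])

```text
time_s: 2.3
tool_pos: [0.5748, -0.0782, 0.0045]
ee_rot: [-2.311, -2.113, 0.015]
wrist_force: [-1.5, 0.8, -0.6]
gripper_width: 0.0552
gripper_force: 0.0
```

```bash
python3 -c "
from h import *
rep();ngoal(-.086,-.150,.010,0)
t=snapshot('top');cv2.imwrite('pics/p1.png',cv2.resize(t['img'][110:230,210:370],None,fx=4,fy=4)[:,:,::-1])"
```

```text
t 2.3 nest -0.0927 -0.1922 0.0045 F -1.59 0.66 -0.61 w 0.0552 gf 0.0
shift [ 0.0422  0.0067 -0.0057] turn [-0.78  0.01  0.07]
```

View pics/p1.png

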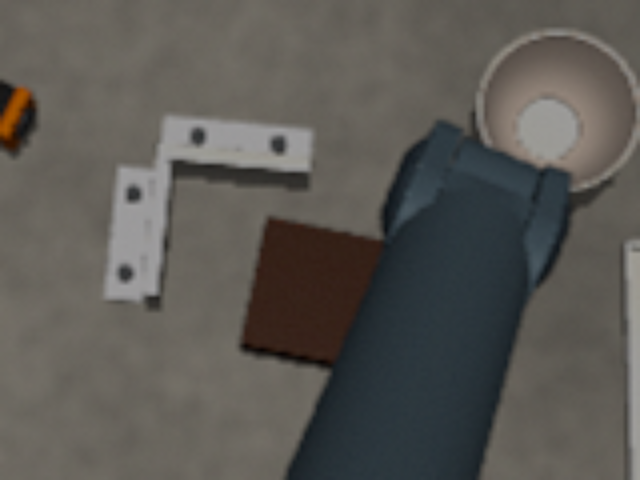

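The arm is over the plinth's near side with fingers at (470,190) in the crop. The plinth and nest are unmoved and the bowl is clear. Next I push along nest y, which is tool +x.

Call:
carry_out(rows=[[[0.0, 0.007, -0.005, 0, 0, 0, 0.65], [0.005, 0.007, -0.005, 0, 0, 0, 0.65], [0.01, 0.007, -0.005, 0, 0, 0, 0.65], [0.015, 0.007, -0.005, 0, 0, 0, 0.65], [0.02, 0.007, -0.005, 0, 0, 0, 0.65], [0.025, 0.007, -0.005, 0, 0, 0, 0.65], [0.03, 0.007, -0.005, 0, 0, 0, 0.65], [0.035, 0.007, -0.005, 0, 0, 0, 0.65], [0.04, 0.007, -0.005, 0, 0, 0, 0.65], [0.045, 0.007, -0.005, 0, 0, 0, 0.65], [0.05, 0.007, -0.005, 0, 0, 0, 0.65], [0.055, 0.007, -0.005, 0, 0, 0, 0.65]]])

```text
time_s: 3.35
tool_pos: [0.5926, -0.0255, 0.0157]
ee_rot: [-2.319, -2.119, 0.001]
wrist_force: [-0.8, -3.9, 4.0]
gripper_width: 0.0557
gripper_force: 1.9
```

```bash
cat >> h.py <<'E'
def plinth():
    t=snapshot("top");m=cv2.inRange(hsv(t),(0,60,32),(20,255,110));c=blob(m,(240,140,320,215))
    q=cv2.approxPolyDP(c,4,True)[:,0];w=cast(t,q,.03)-C;print("plinth nest pts\n",np.c_[w@XN,w@YN].round(4)*1000)
E
python3 -c "
from h import *
rep();ngoal(-.086,-.107,.010,0);plinth()"
```

```text
t 3.35 nest -0.0798 -0.1381 0.0157 F -0.48 -3.92 4.02 w 0.0557 gf 1.9
shift [ 0.0311 -0.0062  0.0057] turn [-0.05  0.02  0.03]
plinth nest pts
 [[ -44.8  -85.1]
 [ -47.1  -29.9]
 [-138.2  -32.9]
 [-135.5  -61.6]]
```

Call:
carry_out(rows=[[[0.005, 0, 0.003, 0, 0, 0, 0.65], [0.01, 0, 0.003, 0, 0, 0, 0.65], [0.014, 0, 0.003, 0, 0, 0, 0.65], [0.018, 0, 0.003, 0, 0, 0, 0.65], [0.021, 0, 0.003, 0, 0, 0, 0.65], [0.024, 0, 0.003, 0, 0, 0, 0.65], [0.026, 0, 0.003, 0, 0, 0, 0.65], [0.028, 0, 0.003, 0, 0, 0, 0.65], [0.029, 0, 0.003, 0, 0, 0, 0.65], [0.029, 0, 0.003, 0, 0, 0, 0.65]]])

```text
time_s: 4.23
tool_pos: [0.5947, 0.0023, 0.0125]
ee_rot: [-2.32, -2.118, 0.003]
wrist_force: [-1.1, -3.9, -1.6]
gripper_width: 0.0554
gripper_force: 1.7
```

```bash
python3 -c "
from h import *
rep();plinth()"
```

```text
t 4.23 nest -0.0802 -0.1102 0.0125 F -0.7 -3.97 -1.64 w 0.0554 gf 1.7
plinth nest pts
 [[ -45.5  -47.2]
 [ -46.7   -3.6]
 [-137.9   -4. ]
 [-139.   -24.3]]
```

Call:
carry_out(rows=[[[-0.02, 0, 0, 0, 0, 0, 0.65], [-0.03, 0, -0.03, 0, 0, 0, 0.65], [-0.03, 0, -0.065, 0, 0, 0, 0.65], [-0.01, -0.03, -0.07, 0, 0, -10, 0.65], [0.02, -0.06, -0.07, 0, 0, -20, 0.65], [0.045, -0.09, -0.07, 0, 0, -30, 0.65], [0.056, -0.095, -0.07, 0, 0, -90, 0.65], [0.056, -0.095, -0.07, 0, 0, -90, 0.65], [0.056, -0.095, -0.07, 0, 0, -90, 0.65], [0.056, -0.095, -0.07, 0, 0, -90, 0.65], [0.056, -0.095, -0.07, 0, 0, -90, 0.65], [0.056, -0.095, -0.07, 0, 0, -90, 0.65]]])

```text
time_s: 5.28
tool_pos: [0.5067, 0.0695, 0.0837]
ee_rot: [0.821, 3.032, 0.004]
wrist_force: [0.1, -0.4, -0.3]
gripper_width: 0.0554
gripper_force: 0.0
```

```bash
python3 -c "
from h import *
rep();ngoal(-.178,-.052,.011,90)"
```

```text
t 5.28 nest -0.174 -0.0513 0.0837 F 0.13 -0.38 -0.28 w 0.0554 gf 0.0
shift [ 0.0033 -0.0026  0.0727] turn [  0.17   0.04 -25.11]
```

Call:
carry_out(rows=[[[0.003, -0.003, 0.0, 0, 0, -25.1, 0.65], [0.003, -0.003, 0.01, 0, 0, -25.1, 0.65], [0.003, -0.003, 0.03, 0, 0, -25.1, 0.65], [0.003, -0.003, 0.05, 0, 0, -25.1, 0.65], [0.003, -0.003, 0.072, 0, 0, -25.1, 0.65], [0.003, -0.003, 0.072, 0, 0, -25.1, 0.65], [0.003, -0.003, 0.072, 0, 0, -25.1, 0.65]]])

```text
time_s: 5.87
tool_pos: [0.5012, 0.0673, 0.0104]
ee_rot: [-0.154, -3.136, -0.001]
wrist_force: [-1.3, 0.5, 0.1]
gripper_width: 0.0554
gripper_force: 0.0
```

```bash
python3 -c "
from h import *
rep();ngoal(-.107,-.052,.011,90);plinth()"
```

```text
t 5.87 nest -0.1793 -0.0539 0.0104 F -1.3 0.4 0.07 w 0.0554 gf 0.0
shift [-0.0723  0.0025 -0.0007] turn [ 0.02 -0.13 -0.41]
plinth nest pts
 [[-46.7  -3.6]
 [-91.2  -2.2]
 [-71.8 -81.8]
 [-91.2 -95.2]
 [-47.  -94.1]]
```

Call:
carry_out(rows=[[[-0.012, 0.002, 0, 0, 0, -0.4, 0.65], [-0.022, 0.002, 0, 0, 0, -0.4, 0.65], [-0.028, 0.002, 0, 0, 0, -0.4, 0.65], [-0.034, 0.002, 0, 0, 0, -0.4, 0.65], [-0.04, 0.002, 0, 0, 0, -0.4, 0.65], [-0.046, 0.002, 0, 0, 0, -0.4, 0.65], [-0.052, 0.002, 0, 0, 0, -0.4, 0.65], [-0.058, 0.002, 0, 0, 0, -0.4, 0.65], [-0.062, 0.002, 0, 0, 0, -0.4, 0.65], [-0.065, 0.002, 0, 0, 0, -0.4, 0.65], [-0.067, 0.002, 0, 0, 0, -0.4, 0.65], [-0.068, 0.002, 0, 0, 0, -0.4, 0.65]]])

```text
time_s: 6.92
tool_pos: [0.5697, 0.0617, 0.0108]
ee_rot: [-0.143, -3.137, 0.0]
wrist_force: [-4.1, 0.1, 3.2]
gripper_width: 0.0557
gripper_force: 2.0
```

```bash
python3 -c "
from h import *
rep();plinth();ngoal(-.107,-.052,.011,90)"
```

```text
t 6.92 nest -0.1105 -0.0533 0.0108 F -4.1 -0.27 3.22 w 0.0557 gf 2.0
plinth nest pts
 [[ -5.  -96.2]]
shift [-0.0033  0.0013 -0.0002] turn [-0.01 -0.02 -0.02]
```

Call:
carry_out(rows=[[[-0.0007, 0, 0, 0, 0, 0, 0.65], [-0.0014, 0, 0, 0, 0, 0, 0.65], [-0.0021, 0, 0, 0, 0, 0, 0.65], [-0.0028, 0, 0, 0, 0, 0, 0.65], [-0.0028, 0, 0, 0, 0, 0, 0.65]]])

```text
time_s: 7.38
tool_pos: [0.5731, 0.0616, 0.0108]
ee_rot: [0.143, 3.137, 0.0]
wrist_force: [-1.4, 0.0, -0.5]
gripper_width: 0.0558
gripper_force: 0.8
```

```bash
python3 -c "
from h import *
rep()"
```

```text
t 7.38 nest -0.1072 -0.0531 0.0108 F -1.44 -0.12 -0.52 w 0.0558 gf 0.8
```

Call:
carry_out(rows=[[[-0.0006, 0, 0, 0, 0, 0, 0.65], [-0.0012, 0, 0, 0, 0, 0, 0.65], [-0.0018, 0, 0, 0, 0, 0, 0.65]]])

```text
time_s: 7.63
tool_pos: [0.573, 0.0616, 0.0108]
ee_rot: [-0.143, -3.135, 0.0]
wrist_force: [-6.4, -0.0, 5.0]
gripper_width: 0.0549
gripper_force: 3.1
```

Call:
carry_out(rows=[[[-0.0005, 0, 0, 0, 0, 0, 0.65], [-0.001, 0, 0, 0, 0, 0, 0.65]]])

```text
time_s: 7.8
tool_pos: [0.5731, 0.0616, 0.0108]
ee_rot: [-0.142, -3.133, -0.0]
wrist_force: [-7.5, 1.1, 8.0]
gripper_width: 0.0556
gripper_force: 4.0
```

Call:
carry_out(rows=[[[0.015, 0, 0, 0, 0, 0, 0.65], [0.02, 0, -0.04, 0, 0, 0, 0.65], [0.01, -0.02, -0.07, 0, 0, 7, 0.65], [-0.02, -0.04, -0.07, 0, 0, 90, 0.65], [-0.05, -0.06, -0.07, 0, 0, 90, 0.65], [-0.058, -0.094, -0.07, 0, 0, 90, 0.65], [-0.058, -0.094, -0.07, 0, 0, 90, 0.65], [-0.058, -0.094, -0.07, 0, 0, 90, 0.65], [-0.058, -0.094, -0.07, 0, 0, 90, 0.65], [-0.058, -0.094, -0.07, 0, 0, 90, 0.65], [-0.058, -0.094, -0.07, 0, 0, 90, 0.65], [-0.058, -0.094, -0.07, 0, 0, 90, 0.65]]])

```text
time_s: 8.8
tool_pos: [0.6268, -0.038, 0.0816]
ee_rot: [1.953, 2.455, 0.003]
wrist_force: [-0.2, 0.2, -0.7]
gripper_width: 0.0555
gripper_force: 0.0
```

```bash
python3 -c "
from h import *
rep();ngoal(-.048,-.140,.011,0)"
```

```text
t 8.8 nest -0.0446 -0.1474 0.0816 F -0.17 0.22 -0.67 w 0.0555 gf 0.0
shift [ 0.0082 -0.0012  0.0706] turn [ 0.27  0.08 18.2 ]
```

Call:
carry_out(rows=[[[0.0, -0.001, 0, 0, 0, 18.2, 0.65], [0.0, -0.001, 0.02, 0, 0, 18.2, 0.65], [0.0, -0.001, 0.045, 0, 0, 18.2, 0.65], [0.0, -0.001, 0.07, 0, 0, 18.2, 0.65], [0.0, -0.001, 0.07, 0, 0, 18.2, 0.65], [0.0, -0.001, 0.07, 0, 0, 18.2, 0.65]]])

```text
time_s: 9.3
tool_pos: [0.6234, -0.0378, 0.01]
ee_rot: [2.313, 2.126, -0.002]
wrist_force: [0.5, 0.8, 0.5]
gripper_width: 0.0553
gripper_force: 0.0
```

```bash
python3 -c "
from h import *
rep();ngoal(-.048,-.110,.011,0)"
```

```text
t 9.3 nest -0.048 -0.1476 0.01 F 0.46 0.8 0.53 w 0.0553 gf 0.0
shift [ 0.0375  0.0002 -0.0011] turn [-0.05  0.06  0.38]
```

Call:
carry_out(rows=[[[0.012, 0, 0, 0, 0, 0.4, 0.65], [0.022, 0, 0, 0, 0, 0.4, 0.65], [0.029, 0, 0, 0, 0, 0.4, 0.65], [0.033, 0, 0, 0, 0, 0.4, 0.65], [0.035, 0, 0, 0, 0, 0.4, 0.65], [0.037, 0, 0, 0, 0, 0.4, 0.65], [0.038, 0, 0, 0, 0, 0.4, 0.65], [0.039, 0, 0, 0, 0, 0.4, 0.65], [0.0395, 0, 0, 0, 0, 0.4, 0.65]]])

```text
time_s: 10.05
tool_pos: [0.6274, -0.0007, 0.0115]
ee_rot: [2.322, 2.113, -0.001]
wrist_force: [0.2, -3.6, 3.2]
gripper_width: 0.0548
gripper_force: 1.8
```

Call:
carry_out(rows=[[[0.0007, 0, 0, 0, 0, 0, 0.65], [0.0014, 0, 0, 0, 0, 0, 0.65], [0.002, 0, 0, 0, 0, 0, 0.65]]])

```text
time_s: 10.3
tool_pos: [0.6274, -0.0007, 0.0115]
ee_rot: [2.321, 2.111, -0.003]
wrist_force: [1.0, -7.6, 3.1]
gripper_width: 0.0555
gripper_force: 3.7
```

```bash
python3 -c "
from h import *
rep()"
```

```text
t 10.3 nest -0.0474 -0.1102 0.0115 F 1.69 -7.48 3.14 w 0.0555 gf 3.7
```

Call:
carry_out(rows=[[[0.0007, 0, 0, 0, 0, 0, 0.65], [0.0014, 0, 0, 0, 0, 0, 0.65], [0.002, 0, 0, 0, 0, 0, 0.65]]])

```text
time_s: 10.55
tool_pos: [0.6274, -0.0007, 0.0115]
ee_rot: [2.32, 2.109, -0.006]
wrist_force: [0.4, -9.4, 4.3]
gripper_width: 0.0555
gripper_force: 4.8
```

Call:
carry_out(rows=[[[-0.02, 0, 0, 0, 0, 0, 0.65], [-0.03, 0, -0.03, 0, 0, 0, 0.65], [-0.05, 0, -0.07, 0, 0, 0, 0.65], [-0.08, 0, -0.1, 0, 0, 0, 0.65], [-0.12, 0, -0.12, 0, 0, 0, 0.65], [-0.15, 0, -0.12, 0, 0, 0, 0.65]]])

```text
time_s: 11.05
tool_pos: [0.6169, -0.143, 0.1353]
ee_rot: [2.315, 2.118, 0.011]
wrist_force: [0.8, -0.9, -0.1]
gripper_width: 0.0554
gripper_force: 0.0
```

```bash
python3 -c "
from h import *
rep()
t=snapshot('top');s=snapshot('scene')
a=cv2.resize(t['img'][135:205,235:305],(490,490),interpolation=cv2.INTER_CUBIC);b=cv2.resize(s['img'][195:275,300:380],(300,300),interpolation=cv2.INTER_CUBIC)
a[190:,190:]=a[190:,190:]
cv2.imwrite('pics/p2.png',np.hstack([a,np.pad(b,((0,190),(0,0),(0,0)))])[:,:,::-1])"
```

```text
t 11.05 nest -0.0449 -0.253 0.1353 F 0.85 -0.81 -0.06 w 0.0554 gf 0.0
```

View pics/p2.png

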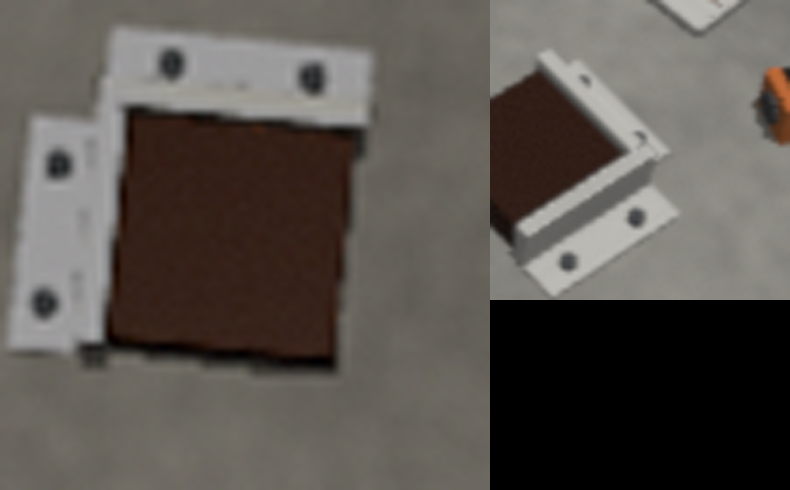

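The plinth sits flush on both walls: no gap shows along the far edge (125,108)-(355,128) or the left edge (125,108)-(105,345). Next is the frame.

```bash
sed -i 's/^def ngoal/C=C-.003*YN\ndef ngoal/' h.py
cat >> h.py <<'E'
def turn(xyz,ang,w):
    "shift with a given turn about tool z (deg)"
    s=state();r=R.from_rotvec(s["ee_rot"]);print("shift",r.inv().apply(np.array(xyz)-s["tool_pos"]).round(4))
E
python3 -c "
from h import *
s=state();print(s['joint_pos'].round(2));goal((.5266,.3353,.10),108.3)
t=snapshot('top');m=cv2.inRange(hsv(t),(0,60,32),(20,255,110));r=rect(t,blob(m,(240,140,320,215)),.03);d=np.array(r[0])/1000-C;print(r,d@XN,d@YN)"
```

```text
[-0.34  0.52  0.67  1.76 -0.37  0.99  0.37]
shift [ 0.4769 -0.1359  0.0311] turn [ 0.31  0.09 65.76]
((632.4404296875, 60.32070541381836), (94.74321746826172, 96.5931396484375), 84.34207916259766) -0.04791362907900865 -0.046023591979251495
```

Call:
carry_out(rows=[[[0.477, -0.136, 0.0, 0, 0, 65.8, 0.35], [0.477, -0.136, 0.0, 0, 0, 65.8, 0.35], [0.477, -0.136, 0.0, 0, 0, 65.8, 0.35], [0.477, -0.136, 0.0, 0, 0, 65.8, 0.35], [0.477, -0.136, 0.0, 0, 0, 65.8, 0.35], [0.477, -0.136, 0.0, 0, 0, 65.8, 0.35], [0.477, -0.136, 0.0, 0, 0, 65.8, 0.35], [0.477, -0.136, 0.03, 0, 0, 65.8, 0.35], [0.477, -0.136, 0.03, 0, 0, 65.8, 0.35], [0.477, -0.136, 0.03, 0, 0, 65.8, 0.35], [0.477, -0.136, 0.03, 0, 0, 65.8, 0.35], [0.477, -0.136, 0.03, 0, 0, 65.8, 0.35]]])

```text
time_s: 12.2
tool_pos: [0.5182, 0.3476, 0.0989]
ee_rot: [-3.097, -0.522, 0.007]
wrist_force: [0.9, 0.8, 0.9]
gripper_width: 0.03
gripper_force: 0.0
```

```bash
python3 -c "
from h import *
rep();s=state();print(s['joint_pos'].round(2),s['tool_pos']);goal((.5266,.3353,.035),108.3)"
```

```text
t 12.2 nest -0.1877 0.2297 0.0989 F 0.8 0.87 0.91 w 0.03 gf 0.0
[-1.28  0.63  0.83  1.79 -0.55  0.98 -1.46] [0.51818925 0.34760248 0.09893948]
shift [0.0042 0.0145 0.0639] turn [-0.1   0.23  0.82]
```

Call:
carry_out(rows=[[[0, 0, 0, 0, 0, 0, 0.35], [0, 0, 0, 0, 0, 0, 0.35], [0, 0, 0.03, 0, 0, 0, 0.35], [0, 0, 0.03, 0, 0, 0, 0.35], [0, 0, 0.03, 0, 0, 0, 0.35]]])

```text
time_s: 12.62
tool_pos: [0.5197, 0.3414, 0.0689]
ee_rot: [3.097, 0.514, -0.009]
wrist_force: [0.3, -0.9, 0.6]
gripper_width: 0.0299
gripper_force: 0.0
```

```bash
python3 -c "
from h import *
rep();goal((.5266,.3353,.010),108.3)"
```

```text
t 12.62 nest -0.1856 0.2237 0.0689 F 0.33 -0.83 0.56 w 0.0299 gf 0.0
shift [0.0049 0.0079 0.0589] turn [0.07 0.34 0.56]
```

Correct, descend to 10 mm, close, then lift.

Call:
carry_out(rows=[[[0.005, 0.008, 0, 0, 0, 0.6, 0.35], [0.005, 0.008, 0.015, 0, 0, 0.6, 0.35], [0.005, 0.008, 0.03, 0, 0, 0.6, 0.35], [0.005, 0.008, 0.045, 0, 0, 0.6, 0.35], [0.005, 0.008, 0.055, 0, 0, 0.6, 0.35], [0.005, 0.008, 0.059, 0, 0, 0.6, 0.35], [0.005, 0.008, 0.059, 0, 0, 0.6, 0.35], [0.005, 0.008, 0.059, 0, 0, 0.6, 0.0], [0.005, 0.008, 0.059, 0, 0, 0.6, 0.0], [0.005, 0.008, 0.059, 0, 0, 0.6, 0.0], [0.005, 0.008, 0.059, 0, 0, 0.6, 0.0], [0.005, 0.008, 0.059, 0, 0, 0.6, 0.0]]])

```text
time_s: 13.62
tool_pos: [0.5296, 0.3375, 0.0124]
ee_rot: [-3.101, -0.501, -0.001]
wrist_force: [0.1, 0.6, -1.3]
gripper_width: 0.0144
gripper_force: 61.1
```

```bash
python3 -c "
from h import *
rep();print(state()['tool_pos'])"
```

```text
t 13.62 nest -0.1755 0.2207 0.0124 F 0.05 0.61 -1.33 w 0.0144 gf 61.1
[0.52955034 0.33749754 0.01236897]
```

Call:
carry_out(rows=[[[0, 0, -0.01, 0, 0, 0, 0], [0, 0, -0.03, 0, 0, 0, 0], [0, 0, -0.06, 0, 0, 0, 0], [0, 0, -0.09, 0, 0, 0, 0], [0, 0, -0.09, 0, 0, 0, 0]]])

```text
time_s: 14.03
tool_pos: [0.5343, 0.3389, 0.1093]
ee_rot: [-3.096, -0.498, -0.017]
wrist_force: [1.0, -0.8, 0.3]
gripper_width: 0.0142
gripper_force: 61.3
```

```bash
python3 -c "
from h import *
rep();ngoal(-.0485,-.052,.10,90)"
```

```text
t 14.03 nest -0.1709 0.2225 0.1093 F 1.09 -0.66 0.34 w 0.0142 gf 61.3
shift [0.0028 0.3006 0.0083] turn [-0.33 -0.62 23.48]
```

Call:
carry_out(rows=[[[0.0, 0.025, 0.003, 0, 0, 3, 0], [0.0, 0.06, 0.005, 0, 0, 8, 0], [0.001, 0.1, 0.005, 0, 0, 13, 0], [0.002, 0.14, 0.005, 0, -0.3, 18, 0], [0.002, 0.18, 0.005, 0, -0.5, 23.5, 0], [0.003, 0.22, 0.005, -0.3, -0.6, 23.5, 0], [0.003, 0.255, 0.006, -0.3, -0.6, 23.5, 0], [0.003, 0.28, 0.008, -0.3, -0.6, 23.5, 0], [0.003, 0.295, 0.008, -0.3, -0.6, 23.5, 0], [0.003, 0.3, 0.008, -0.3, -0.6, 23.5, 0], [0.003, 0.3, 0.008, -0.3, -0.6, 23.5, 0], [0.003, 0.3, 0.008, -0.3, -0.6, 23.5, 0]]])

```text
time_s: 15.03
tool_pos: [0.6264, 0.0548, 0.0939]
ee_rot: [3.133, -0.14, -0.016]
wrist_force: [0.4, -0.1, -0.8]
gripper_width: 0.0141
gripper_force: 61.2
```

```bash
python3 -c "
from h import *
rep();ngoal(-.0485,-.052,.04,90);
t=snapshot('top');s=snapshot('scene')
a=cv2.resize(t['img'][125:215,225:325],(400,360));b=cv2.resize(s['img'][175:275,260:360],(360,360))
cv2.imwrite('pics/p3.png',np.hstack([a,b])[:,:,::-1])"
```

```text
t 15.03 nest -0.0534 -0.0521 0.0939 F 0.4 -0.1 -0.82 w 0.0141 gf 61.2
shift [ 0.0055 -0.0004  0.0538] turn [0.34 0.56 0.08]
```

View pics/p3.png

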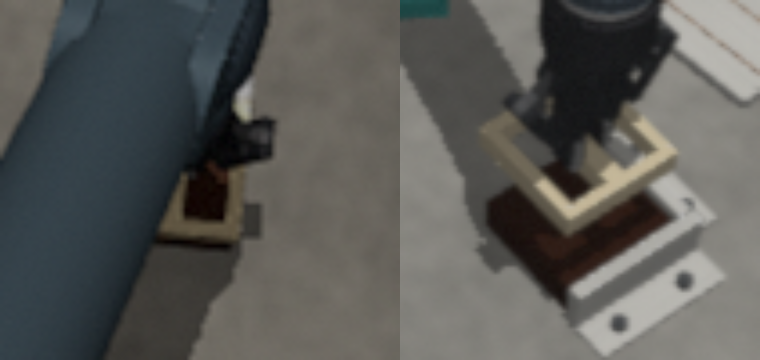

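The frame hangs level over the plinth, squared to it, in the scene crop around (580,170). I'll lower it.

Call:
carry_out(rows=[[[0.003, 0, 0.005, 0.2, 0.3, 0, 0], [0.004, 0, 0.02, 0.3, 0.6, 0, 0], [0.004, 0, 0.035, 0.3, 0.6, 0, 0], [0.004, 0, 0.045, 0.3, 0.6, 0, 0], [0.004, 0, 0.052, 0.3, 0.6, 0, 0], [0.004, 0, 0.052, 0.3, 0.6, 0, 0], [0.004, 0, 0.052, 0.3, 0.6, 0, 0]]])

```text
time_s: 15.72
tool_pos: [0.6296, 0.0527, 0.0412]
ee_rot: [3.136, -0.141, 0.0]
wrist_force: [0.8, -0.8, -1.2]
gripper_width: 0.0144
gripper_force: 61.2
```

```bash
python3 -c "
from h import *
rep();ngoal(-.0485,-.052,.037,90)"
```

```text
t 15.72 nest -0.05 -0.0539 0.0412 F 0.92 -0.71 -1.25 w 0.0144 gf 61.2
shift [ 0.0015 -0.0019  0.0042] turn [ 0.14 -0.01  0.04]
```

Call:
carry_out(rows=[[[0, 0, 0.001, 0, 0, 0, 0], [0, 0, 0.002, 0, 0, 0, 0], [0, 0, 0.003, 0, 0, 0, 0], [0, 0, 0.004, 0, 0, 0, 0], [0, 0, 0.0045, 0, 0, 0, 0], [0, 0, 0.0045, 0, 0, 0, 0]]])

```text
time_s: 16.22
tool_pos: [0.6301, 0.0527, 0.0375]
ee_rot: [3.136, -0.142, 0.002]
wrist_force: [0.3, -0.1, -1.6]
gripper_width: 0.0145
gripper_force: 61.2
```

```bash
python3 -c "
from h import *
rep()"
```

```text
t 16.22 nest -0.0496 -0.0539 0.0375 F 0.26 -0.04 -1.65 w 0.0145 gf 61.2
```

Call:
carry_out(rows=[[[0, 0, 0.0007, 0, 0, 0, 0], [0, 0, 0.0014, 0, 0, 0, 0], [0, 0, 0.002, 0, 0, 0, 0], [0, 0, 0.002, 0, 0, 0, 0]]])

```text
time_s: 16.55
tool_pos: [0.6302, 0.0527, 0.036]
ee_rot: [3.137, -0.142, 0.002]
wrist_force: [-2.3, 1.3, 2.7]
gripper_width: 0.0139
gripper_force: 61.7
```

```bash
python3 -c "
from h import *
rep()"
```

```text
t 16.55 nest -0.0494 -0.0539 0.036 F -2.39 1.05 2.68 w 0.0139 gf 61.7
```

Call:
carry_out(rows=[[[0.001, 0, 0, 0, 0, 0, 0], [0.002, 0, 0, 0, 0, 0, 0], [0.003, 0, 0, 0, 0, 0, 0], [0.0035, 0, 0, 0, 0, 0, 0], [0.004, -0.001, 0, 0, 0, 0, 0], [0.004, -0.002, 0, 0, 0, 0, 0], [0.004, -0.003, 0, 0, 0, 0, 0], [0.004, -0.004, 0, 0, 0, 0, 0], [0.004, -0.0045, 0, 0, 0, 0, 0]]])

```text
time_s: 17.3
tool_pos: [0.635, 0.0554, 0.036]
ee_rot: [3.135, -0.143, 0.004]
wrist_force: [-1.5, -3.0, 4.7]
gripper_width: 0.0144
gripper_force: 62.0
```

```bash
python3 -c "
from h import *
rep()"
```

```text
t 17.3 nest -0.0449 -0.0507 0.036 F -1.19 -3.12 4.72 w 0.0144 gf 62.0
```

Call:
carry_out(rows=[[[0.0, -0.0007, -0.0005, 0, 0, 0, 0], [0.0, -0.0014, -0.0005, 0, 0, 0, 0], [0.0, -0.002, -0.0005, 0, 0, 0, 0], [0.0005, -0.0025, -0.0005, 0, 0, 0, 0]]])

```text
time_s: 17.63
tool_pos: [0.6351, 0.0578, 0.036]
ee_rot: [3.134, -0.143, 0.002]
wrist_force: [-2.0, -5.9, 3.6]
gripper_width: 0.0142
gripper_force: 61.9
```

Call:
carry_out(rows=[[[0.0005, -0.0005, 0, 0, 0, 0, 0], [0.001, -0.001, 0, 0, 0, 0, 0], [0.0015, -0.001, 0, 0, 0, 0, 0]]])

```text
time_s: 17.88
tool_pos: [0.6351, 0.0578, 0.036]
ee_rot: [3.134, -0.144, -0.004]
wrist_force: [-5.6, -4.6, 7.2]
gripper_width: 0.0144
gripper_force: 62.3
```

```bash
python3 -c "
from h import *
rep()"
```

```text
t 17.88 nest -0.0451 -0.0483 0.036 F -5.17 -5.13 7.22 w 0.0144 gf 62.3
```

Call:
carry_out(rows=[[[0.0005, 0, -0.001, 0, 0, 0, 0], [0.001, 0, -0.001, 0, 0, 0, 0], [0.0015, 0, -0.001, 0, 0, 0, 0], [0.0015, 0, -0.001, 0, 0, 0, 0]]])

```text
time_s: 18.22
tool_pos: [0.635, 0.0578, 0.036]
ee_rot: [3.134, -0.144, -0.008]
wrist_force: [-6.1, -4.9, 4.5]
gripper_width: 0.0145
gripper_force: 61.9
```

```bash
python3 -c "
from h import *
rep()"
```

```text
t 18.22 nest -0.0451 -0.0483 0.036 F -5.65 -5.4 4.46 w 0.0145 gf 61.9
```

Call:
carry_out(rows=[[[-0.001, 0.001, -0.001, 0, 0, 0, 0], [-0.002, 0.0015, -0.001, 0, 0, 0, 0], [-0.002, 0.0015, -0.001, 0, 0, 0, 0.33], [-0.002, 0.0015, -0.001, 0, 0, 0, 0.33], [-0.002, 0.0015, -0.001, 0, 0, 0, 0.33], [-0.002, 0.0015, -0.001, 0, 0, 0, 0.33], [-0.002, 0.0015, -0.011, 0, 0, 0, 0.33], [-0.002, 0.0015, -0.031, 0, 0, 0, 0.33], [-0.002, 0.0015, -0.06, 0, 0, 0, 0.33], [-0.04, 0.0015, -0.09, 0, 0, 0, 0.33], [-0.08, 0.04, -0.1, 0, 0, 0, 0.33], [-0.12, 0.08, -0.1, 0, 0, 0, 0.33]]])

```text
time_s: 19.22
tool_pos: [0.5402, 0.0146, 0.138]
ee_rot: [-3.139, 0.132, -0.011]
wrist_force: [0.5, -1.1, 0.1]
gripper_width: 0.0281
gripper_force: 0.0
```

Call:
carry_out(rows=[[[-0.04, 0.04, 0, 0, 0, 0, 0.33], [-0.05, 0.08, 0, 0, 0, 0, 0.33], [-0.05, 0.12, 0, 0, 0, 0, 0.33], [-0.05, 0.16, 0, 0, 0, 0, 0.33], [-0.05, 0.16, 0, 0, 0, 0, 0.33]]])

```text
time_s: 19.63
tool_pos: [0.4717, -0.1503, 0.137]
ee_rot: [3.133, -0.159, 0.008]
wrist_force: [-0.5, -0.8, 1.0]
gripper_width: 0.0284
gripper_force: 0.0
```

```bash
python3 -c "
from h import *
rep()
t=snapshot('top');s=snapshot('scene')
a=cv2.resize(t['img'][135:205,235:305],(400,400),interpolation=cv2.INTER_CUBIC);b=cv2.resize(s['img'][195:275,260:340],(400,400),interpolation=cv2.INTER_CUBIC)
cv2.imwrite('pics/p4.png',np.hstack([a,b])[:,:,::-1])
m=cv2.inRange(hsv(t),(18,38,75),(40,255,255));m=cv2.morphologyEx(m,cv2.MORPH_CLOSE,np.ones((3,3)));r=rect(t,blob(m,(240,140,320,215)),.05);d=np.array(r[0])/1000-C;print(r,d@XN,d@YN)
"
```

```text
t 19.63 nest -0.1889 -0.2704 0.137 F -0.46 -0.88 1.03 w 0.0284 gf 0.0
((630.7623901367188, 58.94756317138672), (96.18484497070312, 95.9473648071289), 84.83536529541016) -0.04946031106348213 -0.047543167969730946
```

View pics/p4.png

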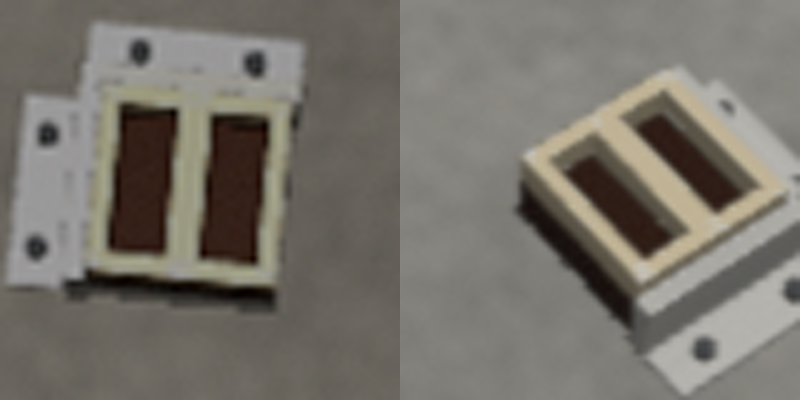

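The frame is on the plinth. In the top crop the cream border meets the far wall at row 85 and the left wall at columns 95-105, and its angle measures -5.2°, same as the nest. To confirm, I'll nudge gently from the open side along nest x.

Call:
carry_out(rows=[[[0, -0.04, 0, 0, 0, 0, 0.65], [0, -0.08, 0, 0, 0, 0, 0.65], [0, -0.12, 0, 0, 0, 0, 0.65], [0.01, -0.16, 0, 0, 0, 0, 0.65], [0.03, -0.19, 0, 0, 0, 0, 0.65], [0.045, -0.215, 0, 0, 0, 0, 0.65], [0.045, -0.215, 0, 0, 0, 0, 0.65], [0.045, -0.215, 0.03, 0, 0, 0, 0.65], [0.045, -0.215, 0.07, 0, 0, 0, 0.65], [0.045, -0.215, 0.1, 0, 0, 0, 0.65], [0.045, -0.215, 0.1, 0, 0, 0, 0.65], [0.045, -0.215, 0.1, 0, 0, 0, 0.65]]])

```text
time_s: 20.73
tool_pos: [0.5364, 0.0686, 0.0338]
ee_rot: [3.136, -0.139, -0.004]
wrist_force: [0.4, -0.2, 0.1]
gripper_width: 0.0554
gripper_force: 0.0
```

```bash
python3 -c "
from h import *
rep();ngoal(-.107,-.05,.036,90)"
```

```text
t 20.73 nest -0.1443 -0.0465 0.0338 F 0.42 -0.15 0.09 w 0.0554 gf 0.0
shift [ 0.0372  0.0036 -0.0023] turn [0.17 0.14 0.14]
```

Call:
carry_out(rows=[[[0.01, 0.003, -0.003, 0, 0, 0, 0.65], [0.02, 0.003, -0.003, 0, 0, 0, 0.65], [0.028, 0.003, -0.003, 0, 0, 0, 0.65], [0.032, 0.003, -0.003, 0, 0, 0, 0.65], [0.034, 0.003, -0.003, 0, 0, 0, 0.65], [0.035, 0.003, -0.003, 0, 0, 0, 0.65], [0.036, 0.003, -0.003, 0, 0, 0, 0.65], [0.037, 0.003, -0.003, 0, 0, 0, 0.65], [0.038, 0.003, -0.003, 0, 0, 0, 0.65], [0.038, 0.003, -0.003, 0, 0, 0, 0.65]]])

```text
time_s: 21.57
tool_pos: [0.573, 0.0612, 0.0372]
ee_rot: [3.137, -0.142, -0.007]
wrist_force: [-5.7, 0.5, 3.9]
gripper_width: 0.0552
gripper_force: 2.8
```

```bash
python3 -c "
from h import *
rep()"
```

```text
t 21.57 nest -0.1071 -0.0505 0.0372 F -5.7 0.02 3.89 w 0.0552 gf 2.8
```

Call:
carry_out(rows=[[[-0.02, 0, 0, 0, 0, 0, 0.5], [-0.03, 0, -0.03, 0, 0, 0, 0.5], [-0.04, 0.02, -0.06, 0, 0, 0, 0.5], [-0.05, 0.06, -0.07, 0, 0, 0, 0.5], [-0.05, 0.1, -0.07, 0, 0, 0, 0.5], [-0.05, 0.14, -0.07, 0, 0, 0, 0.5], [-0.05, 0.18, -0.07, 0, 0, 0, 0.5], [-0.05, 0.22, -0.07, 0, 0, 0, 0.5], [-0.05, 0.26, -0.07, 0, 0, 0, 0.5], [-0.05, 0.3, -0.07, 0, 0, 0, 0.5], [-0.05, 0.34, -0.07, 0, 0, 0, 0.5], [-0.05, 0.38, -0.07, 0, 0, 0, 0.5]]])

```text
time_s: 22.57
tool_pos: [0.4916, -0.315, 0.1086]
ee_rot: [3.135, -0.141, 0.005]
wrist_force: [1.1, 0.8, -0.5]
gripper_width: 0.0428
gripper_force: 0.0
```

Call:
carry_out(rows=[[[0, 0, 0, 0, 0, 0, 0.5], [0, 0, 0, 0, 0, 0, 0.5], [0, 0, 0, 0, 0, 0, 0.5]]])

```text
time_s: 22.82
tool_pos: [0.4916, -0.3129, 0.1083]
ee_rot: [3.136, -0.143, 0.003]
wrist_force: [0.4, -0.4, -0.2]
gripper_width: 0.0428
gripper_force: 0.0
```

```bash
python3 -c "
from h import *
rep();goal((.475,-.3463,.05),-95.2)"
```

```text
t 22.82 nest -0.1544 -0.4305 0.1083 F 0.46 -0.33 -0.22 w 0.0428 gf 0.0
shift [-0.0135  0.0347  0.0583] turn [ 0.11 -0.11 -0.03]
```

Call:
carry_out(rows=[[[-0.0135, 0.034, 0, 0, 0, 0, 0.5], [-0.0135, 0.0345, 0.02, 0, 0, 0, 0.5], [-0.0135, 0.0345, 0.045, 0, 0, 0, 0.5], [-0.0135, 0.0345, 0.058, 0, 0, 0, 0.5], [-0.0135, 0.0345, 0.058, 0, 0, 0, 0.5], [-0.0135, 0.0345, 0.058, 0, 0, 0, 0.5]]])

```text
time_s: 23.32
tool_pos: [0.4755, -0.3436, 0.0496]
ee_rot: [3.138, -0.136, -0.001]
wrist_force: [-0.1, -0.4, 0.6]
gripper_width: 0.0429
gripper_force: 0.0
```

```bash
python3 -c "
from h import *
rep();goal((.475,-.3463,.018),-95.2)
s=snapshot('scene');cv2.imwrite('pics/p5.png',cv2.resize(s['img'][240:340,90:190],(500,500))[:,:,::-1])"
```

```text
t 23.32 nest -0.1676 -0.4625 0.0496 F -0.03 -0.4 0.61 w 0.0429 gf 0.0
shift [-0.0002  0.0027  0.0316] turn [0.02 0.03 0.22]
```

View pics/p5.png

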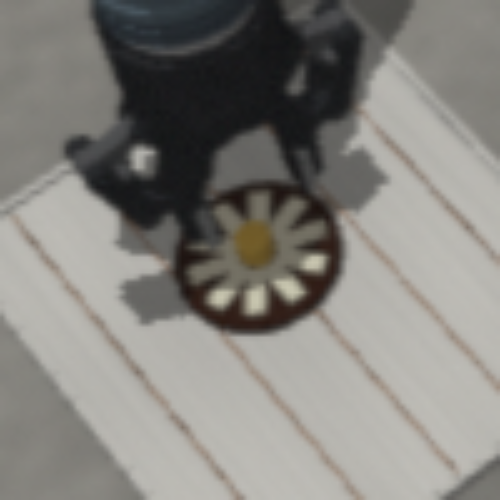

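The fingers straddle the yellow button at (255,243). I'll descend and close.

Call:
carry_out(rows=[[[0, 0.002, 0.01, 0, 0, 0, 0.5], [0, 0.002, 0.02, 0, 0, 0, 0.5], [0, 0.002, 0.027, 0, 0, 0, 0.5], [0, 0.002, 0.031, 0, 0, 0, 0.5], [0, 0.002, 0.031, 0, 0, 0, 0.4], [0, 0.002, 0.031, 0, 0, 0, 0.3], [0, 0.002, 0.031, 0, 0, 0, 0.2], [0, 0.002, 0.031, 0, 0, 0, 0], [0, 0.002, 0.031, 0, 0, 0, 0], [0, 0.002, 0.031, 0, 0, 0, 0], [0, 0.002, 0.031, 0, 0, 0, 0], [0, 0.002, 0.031, 0, 0, 0, 0]]])

```text
time_s: 24.37
tool_pos: [0.475, -0.3484, 0.0199]
ee_rot: [3.136, -0.142, 0.003]
wrist_force: [-0.4, -0.8, 1.5]
gripper_width: 0.0149
gripper_force: 58.7
```

```bash
python3 -c "
from h import *
rep()"
```

```text
t 24.37 nest -0.1677 -0.4673 0.0199 F -0.32 -0.83 1.48 w 0.0149 gf 58.7
```

Call:
carry_out(rows=[[[0, 0, -0.01, 0, 0, 0, 0], [0, 0, -0.03, 0, 0, 0, 0], [0, 0, -0.06, 0, 0, 0, 0], [0, 0, -0.09, 0, 0, 0, 0], [0, 0, -0.1, 0, 0, 0, 0], [0, 0, -0.1, 0, 0, 0, 0]]])

```text
time_s: 24.87
tool_pos: [0.4766, -0.3496, 0.1231]
ee_rot: [3.134, -0.142, 0.011]
wrist_force: [0.3, -0.3, -0.0]
gripper_width: 0.0148
gripper_force: 58.6
```

```bash
python3 -c "
from h import *
rep();ngoal(-.048,-.048,.12,90)
s=snapshot('scene');cv2.imwrite('pics/p6.png',cv2.resize(s['img'][200:320,80:220],(560,480))[:,:,::-1])"
```

```text
t 24.87 nest -0.166 -0.4684 0.1231 F 0.33 -0.3 -0.05 w 0.0148 gf 58.6
shift [ 0.1181 -0.4203  0.0021] turn [ 0.25 -0.43  0.02]
```

View pics/p6.png

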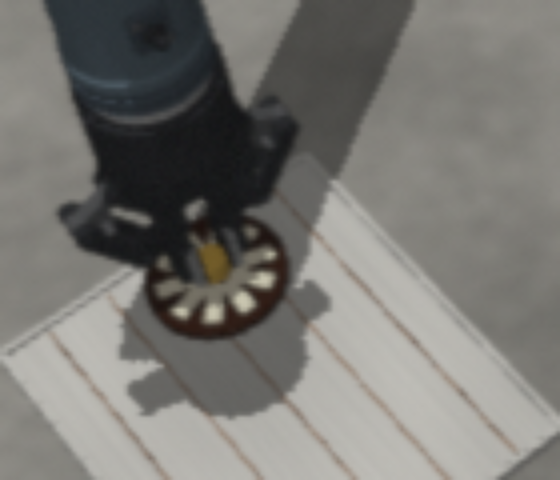

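The disc hangs level from the button, petals up, clear of the tray. Carrying it over now.

Call:
carry_out(rows=[[[0.006, -0.02, 0, 0, 0, 0, 0], [0.015, -0.055, 0, 0, 0, 0, 0], [0.026, -0.093, 0, 0, 0, 0, 0], [0.037, -0.132, 0, 0, 0, 0, 0], [0.048, -0.171, 0, 0, 0, 0, 0], [0.059, -0.21, 0, 0, 0, 0, 0], [0.07, -0.249, 0, 0, 0, 0, 0], [0.081, -0.288, 0, 0, 0, 0, 0], [0.092, -0.327, 0, 0, 0, 0, 0], [0.103, -0.366, 0, 0, 0, 0, 0], [0.111, -0.395, 0, 0, 0, 0, 0], [0.116, -0.413, 0, 0, 0, 0, 0]]])

```text
time_s: 25.92
tool_pos: [0.6268, 0.0599, 0.1159]
ee_rot: [3.139, -0.13, -0.004]
wrist_force: [0.3, 0.7, -0.3]
gripper_width: 0.0148
gripper_force: 58.7
```

Call:
carry_out(rows=[[[0.002, -0.005, 0.01, 0, 0, 0, 0], [0.002, -0.007, 0.02, 0, 0, 0, 0], [0.002, -0.007, 0.03, 0, 0, 0, 0], [0.002, -0.007, 0.03, 0, 0, 0, 0], [0.002, -0.007, 0.03, 0, 0, 0, 0]]])

```text
time_s: 26.33
tool_pos: [0.6279, 0.0565, 0.0872]
ee_rot: [3.134, -0.149, -0.004]
wrist_force: [0.1, -0.4, -0.9]
gripper_width: 0.0149
gripper_force: 58.7
```

```bash
python3 -c "
from h import *
rep();ngoal(-.048,-.048,.067,90)
s=snapshot('scene');m=cv2.inRange(hsv(s),(18,170,60),(32,255,255));c=blob(m,(250,150,370,270));z=state()['tool_pos'][2]-.0199+.025;w=cast(s,c.mean(0),z)[0]-C;print(len(c),c.mean(0),w@XN,w@YN)"
```

```text
t 26.33 nest -0.052 -0.0503 0.0872 F 0.1 -0.36 -0.92 w 0.0149 gf 58.7
shift [ 0.0041 -0.0024  0.0202] turn [ 0.23  0.13 -0.23]Traceback (most recent call last):
  File "<string>", line 4, in <module>
    s=snapshot('scene');m=cv2.inRange(hsv(s),(18,170,60),(32,255,255));c=blob(m,(250,150,370,270));z=state()['tool_pos'][2]-.0199+.025;w=cast(s,c.mean(0),z)[0]-C;print(len(c),c.mean(0),w@XN,w@YN)
                                                                         ~~~~^^^^^^^^^^^^^^^^^^^^^
  File "h.py", line 15, in blob
    c=max(cv2.findContours(k,cv2.RETR_EXTERNAL,cv2.CHAIN_APPROX_NONE)[0],key=cv2.contourArea)
ValueError: max() iterable argument is empty
```

Call:
carry_out(rows=[[[0.003, -0.002, 0.008, 0, 0, 0, 0], [0.004, -0.0024, 0.015, 0, 0, 0, 0], [0.004, -0.0024, 0.019, 0, 0, 0, 0], [0.004, -0.0024, 0.019, 0, 0, 0, 0], [0.004, -0.0024, 0.019, 0, 0, 0, 0]]])

```text
time_s: 26.8
tool_pos: [0.634, 0.0617, 0.0694]
ee_rot: [3.136, -0.141, 0.001]
wrist_force: [-0.4, -0.6, -0.8]
gripper_width: 0.0151
gripper_force: 58.7
```

```bash
python3 -c "
from h import *
rep();ngoal(-.048,-.048,.064,90)"
```

```text
t 26.8 nest -0.0465 -0.0445 0.0694 F -0.35 -0.67 -0.79 w 0.0151 gf 58.7
shift [-0.0015  0.0035  0.0054] turn [ 0.13 -0.03  0.04]
```

Call:
carry_out(rows=[[[-0.0015, 0.003, 0.001, 0, 0, 0, 0], [-0.0015, 0.0035, 0.002, 0, 0, 0, 0], [-0.0015, 0.0035, 0.003, 0, 0, 0, 0], [-0.0015, 0.0035, 0.003, 0, 0, 0, 0], [-0.0015, 0.0035, 0.003, 0, 0, 0, 0]]])

```text
time_s: 27.22
tool_pos: [0.6325, 0.0584, 0.067]
ee_rot: [3.137, -0.142, 0.002]
wrist_force: [-0.8, -0.0, -0.2]
gripper_width: 0.0144
gripper_force: 58.7
```

```bash
python3 -c "
from h import *
rep();ngoal(-.048,-.048,.064,90)"
```

```text
t 27.22 nest -0.0477 -0.0479 0.067 F -0.8 -0.09 -0.24 w 0.0144 gf 58.7
shift [-0.0003  0.0001  0.003 ] turn [ 0.1  -0.08  0.03]
```

Call:
carry_out(rows=[[[0, 0, 0.0007, 0, 0, 0, 0], [0, 0, 0.0014, 0, 0, 0, 0], [0, 0, 0.002, 0, 0, 0, 0], [0, 0, 0.0026, 0, 0, 0, 0], [0, 0, 0.003, 0, 0, 0, 0], [0, 0, 0.003, 0, 0, 0, 0]]])

```text
time_s: 27.72
tool_pos: [0.6324, 0.0584, 0.064]
ee_rot: [3.137, -0.141, 0.002]
wrist_force: [-1.9, 0.0, -0.2]
gripper_width: 0.0149
gripper_force: 58.8
```

```bash
python3 -c "
from h import *
rep()"
```

```text
t 27.72 nest -0.0477 -0.0479 0.064 F -1.91 -0.17 -0.15 w 0.0149 gf 58.8
```

Perhaps just touching, so I'll go down 1 mm more.

Call:
carry_out(rows=[[[0, 0, 0.0004, 0, 0, 0, 0], [0, 0, 0.0008, 0, 0, 0, 0], [0, 0, 0.0012, 0, 0, 0, 0], [0, 0, 0.0012, 0, 0, 0, 0]]])

```text
time_s: 28.05
tool_pos: [0.6325, 0.0584, 0.0639]
ee_rot: [3.137, -0.142, 0.001]
wrist_force: [-3.7, 0.4, 6.9]
gripper_width: 0.015
gripper_force: 59.4
```

Call:
carry_out(rows=[[[0, 0, -0.001, 0, 0, 0, 0], [0, 0, -0.001, 0, 0, 0, 0.1], [0, 0, -0.001, 0, 0, 0, 0.3], [0, 0, -0.001, 0, 0, 0, 0.45], [0, 0, -0.001, 0, 0, 0, 0.45], [0, 0, -0.001, 0, 0, 0, 0.45], [0, 0, -0.01, 0, 0, 0, 0.45], [0, 0, -0.03, 0, 0, 0, 0.45], [0, 0, -0.06, 0, 0, 0, 0.45], [-0.02, 0, -0.09, 0, 0, 0, 0.45], [-0.06, 0.03, -0.1, 0, 0, 0, 0.45], [-0.1, 0.07, -0.1, 0, 0, 0, 0.45]]])

```text
time_s: 29.05
tool_pos: [0.5479, 0.0146, 0.1653]
ee_rot: [3.138, -0.133, 0.012]
wrist_force: [0.0, -0.5, 1.7]
gripper_width: 0.0385
gripper_force: 0.0
```

Call:
carry_out(rows=[[[-0.03, 0.04, 0, 0, 0, 0, 0.45], [-0.04, 0.08, 0, 0, 0, 0, 0.45], [-0.05, 0.12, 0, 0, 0, 0, 0.45], [-0.05, 0.16, 0, 0, 0, 0, 0.45], [-0.05, 0.16, 0, 0, 0, 0, 0.45]]])

```text
time_s: 29.47
tool_pos: [0.4778, -0.1515, 0.1639]
ee_rot: [3.133, -0.163, 0.006]
wrist_force: [-0.4, -0.1, 0.5]
gripper_width: 0.0383
gripper_force: 0.0
```

```bash
python3 -c "
from h import *
rep()
t=snapshot('top');s=snapshot('scene')
a=cv2.resize(t['img'][135:205,235:305],(400,400),interpolation=cv2.INTER_CUBIC);b=cv2.resize(s['img'][190:270,260:340],(400,400),interpolation=cv2.INTER_CUBIC)
cv2.imwrite('pics/p7.png',np.hstack([a,b])[:,:,::-1])
h=hsv(t)
m=cv2.inRange(h,(20,180,90),(35,255,255));c=blob(m,(240,140,320,215));d=cast(t,c.mean(0),.074)[0]-C;print('button',len(c),d@XN,d@YN)
m=cv2.inRange(h,(18,38,75),(40,255,255));m=cv2.morphologyEx(m,cv2.MORPH_CLOSE,np.ones((3,3)));r=rect(t,blob(m,(240,140,320,215)),.05);d=np.array(r[0])/1000-C;print('frame',r,d@XN,d@YN)
m=cv2.inRange(h,(0,60,0),(20,255,110));m=cv2.erode(m,np.ones((1,1)));k=cv2.circle(np.zeros_like(m),tuple(int(v) for v in proj(t,[.6308,.059,.058])[0]),16,255,-1);c=blob(m&k,(240,140,320,215));q=cv2.fitEllipse(c);d=cast(t,np.array(q[0]),.058)[0]-C;print('disc',q,d@XN,d@YN)
"
```

```text
t 29.47 nest -0.1827 -0.271 0.1639 F -0.39 -0.13 0.47 w 0.0383 gf 0.0
button 15 -0.04786636628829142 -0.046010354631700424
frame ((631.2156372070312, 58.99221420288086), (96.26988983154297, 95.86001586914062), 84.5921630859375) -0.04901297621563236 -0.04745762175263432
disc ((267.2000732421875, 166.01605224609375), (28.23244285583496, 28.756977081298828), 76.17493438720703) -0.048503295228986124 -0.04548487476165296
```

View pics/p7.png

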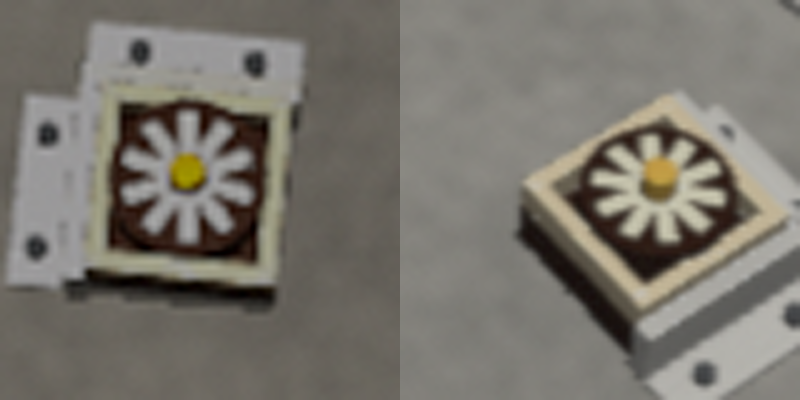

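The disc lies daisy up at the middle of the frame, with the button at (187,172) in the top crop. Its centre is within about 2 mm of the frame's, the frame and plinth are still flush, and the gripper is clear. I'm handing it in.

```bash
python3 -c "
from station import *
print(finish_job())"
```

```text
the job is handed in; nothing more can be done
None
```

The showpiece is built and handed in at about 30 s of the 72 s: plinth and frame sit flush and square against both walls, the disc is daisy up within about 2 mm of the frame's centre, everything is let go, and no verdict came back at hand-in.

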